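# Sort inspected transformers and pack their spacers

### The arm

A 7-joint arm with a two-finger parallel gripper is mounted at the origin on the work surface. World frame = base frame: x ahead of the robot, y to its left, z up, the work surface at z = 0. Lengths are in m, angles in rad, forces in N, time in s.
With the tool pointing down it reaches from about 0.4 to 0.85 m from the base axis. Payload 10.4 kg.
Tool frame: the origin (TCP) lies at the very end of the fingers, on their centre line; the grasp point (between the pads) lies 19 mm behind it; z points along the fingers, y is the line along which they close (so a half turn about z gives the same grasp; the last joint's range is limited). The gripper opens to 85 mm and grips with 20 to 120 N. Pads are 22 mm wide; open, the fingers measure 114 mm over their backs; the gripper's body (76 mm by 85 mm) begins 54 mm behind the grasp point. The pads swing forward as they close: fully open they stand 13 mm farther back than shut.
Start: joints at [-1.258, 0.332, -0.065, 1.46, 0.022, 1.35, -0.088], TCP at [0.206, 0.59, 0.231] pointing down, gripper open.
Joint ranges: [-2.6, 2.6], [-0.5, 2.12], [-1.47, 1.34], [0.16, 2.42], [-1.27, 4.41], [0.06, 2.06], [-2.6, 2.6]. Speed limits (rad/s): [2.22, 2.22, 2.79, 2.79, 3.14, 3.14, 3.14].

### API

Orientations are given as a unit quaternion [x, y, z, w].
In Python, from workcell import state, imaging, bot gives the robot as it stands.
- The arm moves only by the tool carry_out, never from a script. Its argument "deltas" is one flat list of numbers, 7 for each row, row after row: the closure, from -1 (fully open) to 1 (shut), then the shift along the tool's x, y, z in mm, then the turn, a rotation vector about the tool's x, y, z in degrees. A call has 1 to 10 rows; each row shifts and turns the commanded pose from where the row before left it, along the tool's axes as they then stand; what a row does not reach is not made up. A row lasts 1/12 s, in which the tool goes at most 41.7 mm and 7.16 degrees, less where a joint would pass 70% of its speed; a pose out of reach is approached as far as the arm can. A call is refused whole if a number of a shift passes 41.7 or a number of a turn 7.16, either way. A call with a gripper value outside its range is refused whole. The fingers move at their own pace and stop on an object; the grip force is fixed at half the most. Time passes only in rows, so rows that do not move let the fingers close. It gives the time, the measured TCP pose, the force, the opening and the grip force at its end, in the units of the state.
- state(): the state, without advancing time (a new reading comes with each control period).
- imaging.capture(name): name is "side" or "top"; returns the picture (400x640x3 uint8, red, green, blue); there is no depth.
- imaging.get_calibration(name): a dict with "camera_matrix" (3x3 intrinsics, pixels), "D" ([k1, k2, p1, p2, k3] as OpenCV has them; the pictures are not rectified), "rvec" (rotation vector, rad) and "tvec" (3), from world to camera coordinates, as OpenCV has them. Camera axes: x right, y down, z forward; pixel columns grow to the right and rows downward; lengths in m; the calibration is good to about 2 mm. A picture is of the moment at which its call begins. get_calibration takes no time and is no camera call.
- bot.close_job(): hands the job in; it is judged then, once.
The state is a dict: "t": time; "joints": joint angles; "dq": joint speeds; "tau": joint torques, N m; "eef_pos": TCP position; "tcp_rot": TCP orientation; "ft_force": force on the tool from outside, world axes, zero at the start; "ft_torque": the same for the moment, N m; "width": opening from 0.0 (shut) to 1.0 (fully open); "grasp_force": force on a finger pad.
Only numpy, scipy, OpenCV 4.12 (cv2) and the standard library are available. Lean on these libraries where they do the work, as an engineer would, in place of code of your own. Each camera call takes 0.05 s, during which the arm holds its last target. There are 200 camera calls.

### The job

Clear the sloping inspection stand: lay each transformer whose tag shows a ring flat in a nest of the dispatch tray, and the one whose tag shows a cross flat in a nest of the reject tray, setting them down without dropping them. Pour all the brass spacers from the white cup into the dispatch tray's long hardware compartment and stand the empty cup upright on the bench. Leave the screwdriver and the tape roll where they are.

Things in the scene. Friction and masses are not known exactly. Their poses are not given: they have to be found in the camera images.
- unit_a: Transformer, 0.29 to 0.47 kg: steel foot flange 84 (x) x 42 (y) x 5 mm; black body 42 wide (y), its middle 34 (x) rising to a flat top at 40 mm, 28 mm high terminal ledges (barriers to 36) at both x ends. Origin: centre of the underside; z out of the top. Starts flat on the 40 degree slope. On top a round yellow tag, 33 mm, marked with a black ring: passed.
- unit_b: Transformer, 0.29 to 0.47 kg: steel foot flange 84 (x) x 42 (y) x 5 mm; black body 42 wide (y), its middle 34 (x) rising to a flat top at 40 mm, 28 mm high terminal ledges (barriers to 36) at both x ends. Origin: centre of the underside; z out of the top. Starts flat on the 40 degree slope. On top a round yellow tag, 33 mm, marked with a black ring: passed.
- unit_c: Transformer, 0.29 to 0.47 kg: steel foot flange 84 (x) x 42 (y) x 5 mm; black body 42 wide (y), its middle 34 (x) rising to a flat top at 40 mm, 28 mm high terminal ledges (barriers to 36) at both x ends. Origin: centre of the underside; z out of the top. Starts flat on the 40 degree slope. On top a square yellow tag, 33 mm, marked with a black diagonal cross: rejected.
- stand: Fixed aluminium inspection stand, 270 mm wide (own y), 100 deep, 94 high at its back, which is towards the robot; its face looks away from the robot, sloping at 40 degrees, with an 11 mm high lip along the low edge and 6 mm ribs. The units lie side by side on it, 92 mm apart, in any order, own x up the slope, against the lip. Origin: centre of the underside.
- pack_tray: Fixed grey dispatch tray 210 (x) x 190 (y) mm. Along its -y side two nests end to end (points pack_nest_near, pack_nest_far), floor 3 mm above the bench; along its +y side one long open hardware compartment (point hardware). Origin: centre of its underside.
- pack_nest_near (a point): Nest: flat pocket 96 mm (tray x) by 56 mm (tray y) inside, low walls 9 mm above its floor; a unit has 6 to 7 mm of play each side. Site at the centre of the nest floor, axes of the tray; this is the dispatch tray's nest towards the robot. The hardware compartment's 40 mm high wall stands 62 mm to its +y side.
- pack_nest_far (a point): Nest: flat pocket 96 mm (tray x) by 56 mm (tray y) inside, low walls 9 mm above its floor; a unit has 6 to 7 mm of play each side. Site at the centre of the nest floor, axes of the tray; the dispatch tray's nest away from the robot. The hardware compartment's wall stands 62 mm to its +y side.
- hardware (a point): Centre of the floor of the dispatch tray's hardware compartment: 202 mm inside along tray x, 86 mm along tray y, walls 4 mm thick, their tops 37 mm above this floor (40 mm above the bench). Axes of the tray.
- reject_tray: Fixed grey reject tray 210 (x) x 68 (y) mm with two nests end to end and no compartment. Origin: centre of its underside.
- reject_nest_near (a point): Nest: flat pocket 96 mm (tray x) by 56 mm (tray y) inside, low walls 9 mm above its floor; a unit has 6 to 7 mm of play each side. Site at the centre of the nest floor (3 mm above the bench), axes of the tray; the reject tray's nest towards the robot.
- reject_nest_far (a point): Nest: flat pocket 96 mm (tray x) by 56 mm (tray y) inside, low walls 9 mm above its floor; a unit has 6 to 7 mm of play each side. Site at the centre of the nest floor, axes of the tray; the reject tray's nest away from the robot.
- cup: White round plastic cup without handle, 68 mm high, 54 mm across the foot, 62 mm across the rim, wall 3.5 mm, smooth, 0.08 kg, standing on the bench with eight loose brass spacers in it (up to 29 mm above its foot; they slide out once it is tipped some 20 degrees past level). Origin: centre of its underside, z up its axis.
- screwdriver: Bystander: screwdriver about 200 mm long lying on the bench. Leave it alone.
- tape: Bystander: pale roll of tape, 84 mm across and 19 mm high, lying flat. Leave it alone. (A fixed green bin of nuts, 60 mm high, also stands on the bench beyond the stand, 50 mm or more behind it.)
- spacer0: One of eight identical round brass spacers, 14 mm diameter, 12 mm long, 14 g, in the cup at the start. Origin: centre of one end face, z along its axis.
- spacer1: One of eight identical round brass spacers, 14 mm diameter, 12 mm long, 14 g, in the cup at the start. Origin: centre of one end face, z along its axis.
- spacer2: One of eight identical round brass spacers, 14 mm diameter, 12 mm long, 14 g, in the cup at the start. Origin: centre of one end face, z along its axis.
- spacer3: One of eight identical round brass spacers, 14 mm diameter, 12 mm long, 14 g, in the cup at the start. Origin: centre of one end face, z along its axis.
- spacer4: One of eight identical round brass spacers, 14 mm diameter, 12 mm long, 14 g, in the cup at the start. Origin: centre of one end face, z along its axis.
- spacer5: One of eight identical round brass spacers, 14 mm diameter, 12 mm long, 14 g, in the cup at the start. Origin: centre of one end face, z along its axis.
- spacer6: One of eight identical round brass spacers, 14 mm diameter, 12 mm long, 14 g, in the cup at the start. Origin: centre of one end face, z along its axis.
- spacer7: One of eight identical round brass spacers, 14 mm diameter, 12 mm long, 14 g, in the cup at the start. Origin: centre of one end face, z along its axis.

How it is judged:
At the end, for the whole second after the job is handed in: Ring-tagged transformers level on the floor of the dispatch nests, cross-tagged one of a reject nest (within 10 mm along, 11 mm across, 3 mm in height, 0.07 rad), at rest; all 8 spacers at rest in the hardware compartment below its wall tops; cup upright (0.08 rad) on the bench (((x of unit_a in the frame of pack_nest_near between -0.01 and 0.01 m and y of unit_a in the frame of pack_nest_near between -0.011 and 0.011 m and z of unit_a in the frame of pack_nest_near between -0.003 and 0.003 m and angle between unit_a's own z axis and vertical below 0.07 rad) or (x of unit_a in the frame of pack_nest_far between -0.01 and 0.01 m and y of unit_a in the frame of pack_nest_far between -0.011 and 0.011 m and z of unit_a in the frame of pack_nest_far between -0.003 and 0.003 m and angle between unit_a's own z axis and vertical below 0.07 rad)) and linear speed of each of unit_a, unit_b, unit_c, cup below 0.02 m/s and ((x of unit_b in the frame of pack_nest_near between -0.01 and 0.01 m and y of unit_b in the frame of pack_nest_near between -0.011 and 0.011 m and z of unit_b in the frame of pack_nest_near between -0.003 and 0.003 m and angle between unit_b's own z axis and vertical below 0.07 rad) or (x of unit_b in the frame of pack_nest_far between -0.01 and 0.01 m and y of unit_b in the frame of pack_nest_far between -0.011 and 0.011 m and z of unit_b in the frame of pack_nest_far between -0.003 and 0.003 m and angle between unit_b's own z axis and vertical below 0.07 rad)) and ((x of unit_c in the frame of reject_nest_near between -0.01 and 0.01 m and y of unit_c in the frame of reject_nest_near between -0.011 and 0.011 m and z of unit_c in the frame of reject_nest_near between -0.003 and 0.003 m and angle between unit_c's own z axis and vertical below 0.07 rad) or (x of unit_c in the frame of reject_nest_far between -0.01 and 0.01 m and y of unit_c in the frame of reject_nest_far between -0.011 and 0.011 m and z of unit_c in the frame of reject_nest_far between -0.003 and 0.003 m and angle between unit_c's own z axis and vertical below 0.07 rad)) and x of spacer0 in the frame of hardware between -0.101 and 0.101 m and y of spacer0 in the frame of hardware between -0.043 and 0.043 m and z of each of spacer0, spacer1, spacer2, spacer3, spacer4, spacer5, spacer6, spacer7 in the frame of hardware below 0.036 m and linear speed of each of spacer0, spacer1, spacer2, spacer3, spacer4, spacer5, spacer6, spacer7 below 0.05 m/s and x of spacer1 in the frame of hardware between -0.101 and 0.101 m and y of spacer1 in the frame of hardware between -0.043 and 0.043 m and x of spacer2 in the frame of hardware between -0.101 and 0.101 m and y of spacer2 in the frame of hardware between -0.043 and 0.043 m and x of spacer3 in the frame of hardware between -0.101 and 0.101 m and y of spacer3 in the frame of hardware between -0.043 and 0.043 m and x of spacer4 in the frame of hardware between -0.101 and 0.101 m and y of spacer4 in the frame of hardware between -0.043 and 0.043 m and x of spacer5 in the frame of hardware between -0.101 and 0.101 m and y of spacer5 in the frame of hardware between -0.043 and 0.043 m and x of spacer6 in the frame of hardware between -0.101 and 0.101 m and y of spacer6 in the frame of hardware between -0.043 and 0.043 m and x of spacer7 in the frame of hardware between -0.101 and 0.101 m and y of spacer7 in the frame of hardware between -0.043 and 0.043 m and angle between cup's own z axis and vertical below 0.08 rad and height (world z) of cup below 0.002 m); the robot touches nothing.
It fails at once if the screwdriver is disturbed (moved more than 20 mm) (distance of screwdriver from where it was at the start of the episode above 0.02 m).
It fails at once if the tape roll is disturbed (moved more than 20 mm) (distance of tape from where it was at the start of the episode above 0.02 m).
It fails at once if a transformer is dropped (out of the fingers and moving faster than 0.6 m/s, a fall of about 20 mm) ((contact force between unit_a and the fingers below 0.05 N and linear speed of unit_a above 0.6 m/s) or (contact force between unit_b and the fingers below 0.05 N and linear speed of unit_b above 0.6 m/s) or (contact force between unit_c and the fingers below 0.05 N and linear speed of unit_c above 0.6 m/s)).
It also fails if it takes over 72 s, if anything falls off the work surface, if the arm or the gripper's body presses on something with over 40 N, if the wrist force passes 120 N, or if a joint passes its speed limit or range.

## Working session

There is one attempt and no reset: what is moved stays moved. The work goes in short steps, Python scripts to look and compute and a tool call to move; the robot and the scene stay as the last step left them, time stands still between calls to the robot, and variables do not carry over. Pictures are saved under pics/ and viewed, at most 10 in all, crops included, and the job is handed in when it is done.

Besides the shell and the picture viewer there is one more tool, called after "Request:" as name(argument=value, ...) on one line, values as JSON. carry_out: Moves the arm, as the interface text tells. Its arguments: {"type":"object","properties":{"deltas":{"type":"array"}},"required":["deltas"]}

```bash
mkdir -p pics; python3 - <<'E'
from workcell import state, imaging, bot
import cv2, numpy as np
for n in ("top","side"):
    im=imaging.capture(n); cv2.imwrite(f"pics/{n}0.png",im[:,:,::-1])
    c=imaging.get_calibration(n); R=cv2.Rodrigues(np.array(c["rvec"],float))[0]
    print(n,np.round(-R.T@np.array(c["tvec"]).ravel(),3),np.round(R,2).tolist(),c["camera_matrix"],c["D"])
print(state())
E
```

```text
top [0.412 0.004 1.307] [[0.03, -1.0, -0.01], [-0.99, -0.03, -0.14], [0.14, 0.01, -0.99]] [[508.19748105   0.         319.16200891]
 [  0.         508.19748105 202.13890533]
 [  0.           0.           1.        ]] [0.03005544 0.         0.         0.         0.        ]
side [ 0.244 -0.507  0.686] [[0.83, -0.56, -0.02], [-0.41, -0.59, -0.69], [0.38, 0.58, -0.72]] [[383.37169829   0.         315.40504024]
 [  0.         383.37169829 196.58818339]
 [  0.           0.           1.        ]] [-0.07433166  0.          0.          0.          0.        ]
{'t': 0.1, 'joints': array([-1.2576432 ,  0.33277291, -0.06470669,  1.46081716,  0.0216339 ,
        1.34989898, -0.0885002 ]), 'dq': array([ 1.99064383e-06, -2.45033467e-03, -1.08268455e-03, -1.61916372e-03,
        1.50615042e-03, -8.17266994e-04, -1.15400080e-04]), 'tau': array([ 1.07932687e-03, -6.26736975e+01,  4.89047414e-02, -3.92428958e+01,
        1.63405604e-02,  6.81926365e-03,  5.73356829e-05]), 'eef_pos': array([0.20582979, 0.58979999, 0.23063704]), 'tcp_rot': array([ 1.67073367e-01,  9.85944283e-01, -5.97112311e-04, -5.84222342e-05]), 'ft_force': array([-0.46693001, -0.0518353 , -0.37167609]), 'ft_torque': array([ 0.01472685,  0.02030858, -0.01400131]), 'grasp_force': 0.0, 'width': 1.0012717027507578}
```

View pics/top0.png

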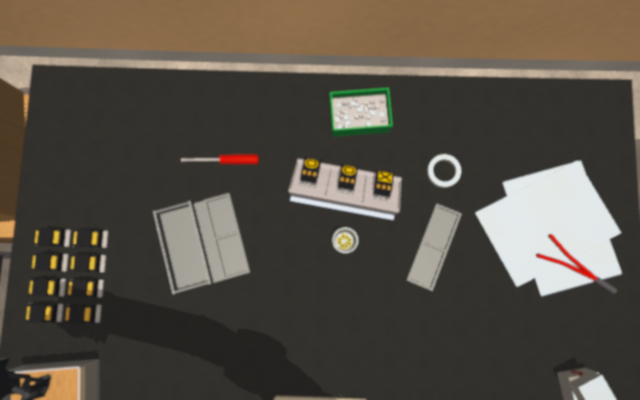

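View pics/side0.png

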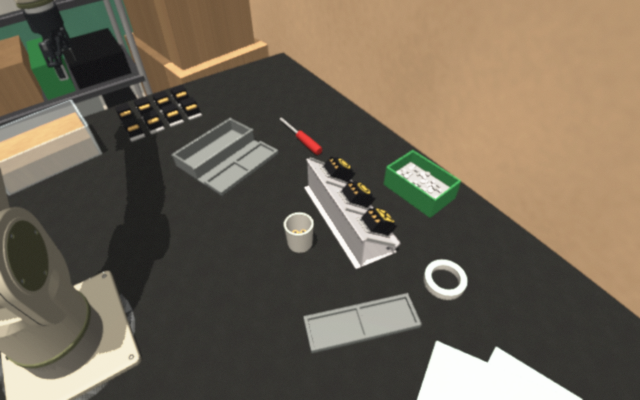

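The top view shows the dispatch tray at about (200,243), the stand at about (346,188), the cup at (345,240), and the reject tray at (434,247). The tape is at (444,170) and the screwdriver at (220,159). The cross tag is on the rightmost unit at (385,177). The side view agrees. I'll enlarge both.

```bash
python3 - <<'E'
import cv2
a=cv2.imread("pics/top0.png")[140:300,145:465]; cv2.imwrite("pics/top0c.png",cv2.resize(a,None,fx=2.5,fy=2.5,interpolation=cv2.INTER_CUBIC))
a=cv2.imread("pics/side0.png")[115:355,165:485]; cv2.imwrite("pics/side0c.png",cv2.resize(a,None,fx=2.5,fy=2.5,interpolation=cv2.INTER_CUBIC))
E
```

```text
(no output)
```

View pics/top0c.png

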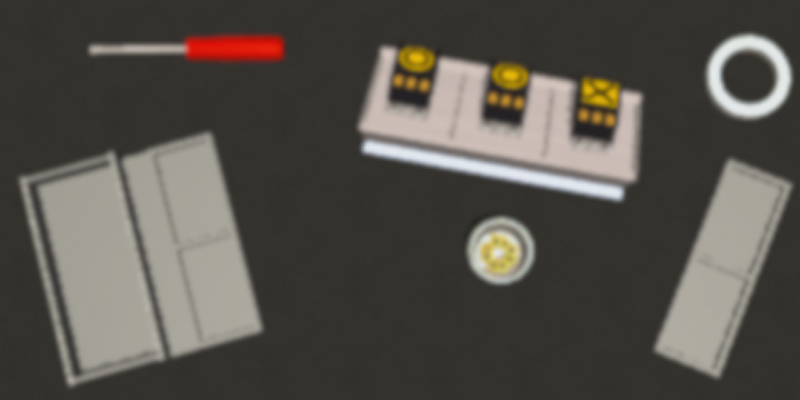

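View pics/side0c.png

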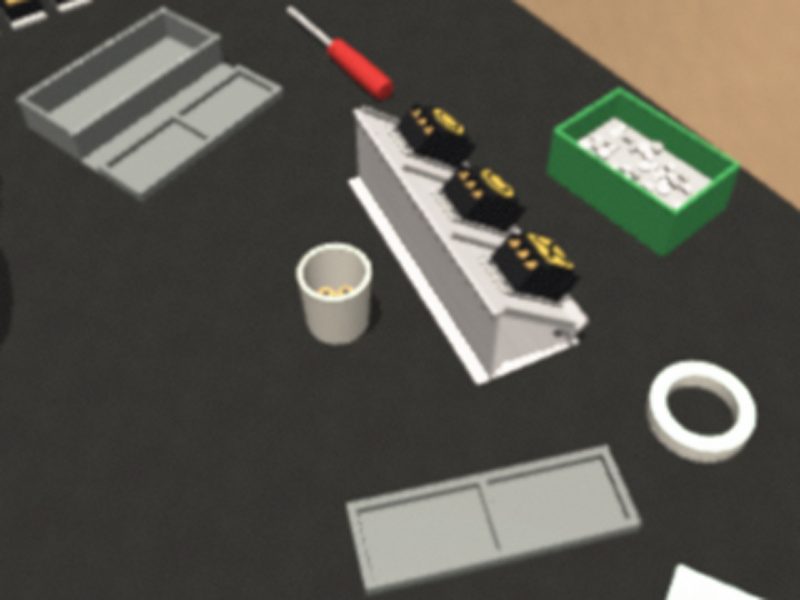

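The dispatch rim, nest corners, reject corners, tags, stand ridge and cup rim can all be read in both crops. I'll fit the poses from these points next.

```bash
cat > h.py <<'E'
import numpy as np, cv2
from scipy.optimize import least_squares
from scipy.spatial.transform import Rotation as Rn
from workcell import state, imaging, bot
C={n:imaging.get_calibration(n) for n in ("top","side")}
OFF={"top":(145,140),"side":(165,115)}
def px(n,p): return np.array(p,float)/2.5+OFF[n]
def proj(n,P):
    c=C[n]; return cv2.projectPoints(np.array(P,float).reshape(-1,3),np.array(c["rvec"],float),np.array(c["tvec"],float),np.array(c["camera_matrix"],float),np.array(c["D"],float))[0][:,0]
def tri(pt,ps):
    f=lambda X:np.r_[proj("top",X)[0]-pt,proj("side",X)[0]-ps]
    r=least_squares(f,[.5,0,.05]); return r.x,np.abs(r.fun).max()
def plan(p,q):
    "target TCP pos, quat -> total shift (mm, tool axes) and rotvec (deg)"
    s=state(); R=Rn.from_quat(s["tcp_rot"]); 
    return np.round(R.inv().apply(np.array(p)-s["eef_pos"])*1e3,1), np.round((R.inv()*Rn.from_quat(q)).as_rotvec(degrees=True),1)
E
python3 - <<'E'
from h import *
def tray(obj,top,side,x0):
    obj=np.array(obj)/1e3
    def W(v): c,s=np.cos(v[2]),np.sin(v[2]); return np.c_[v[0]+c*obj[:,0]-s*obj[:,1],v[1]+s*obj[:,0]+c*obj[:,1],obj[:,2]]
    t=np.array([px("top",p) for p in top]); s=np.array([px("side",p) for p in side])
    r=least_squares(lambda v:np.r_[(proj("top",W(v))-t).ravel(),(proj("side",W(v))-s).ravel()],x0)
    print(np.round(r.x,4),"rms px",np.sqrt(np.mean(r.fun**2)),np.abs(r.fun).max()); return r.x
d=tray([(105,95,40),(105,1,40),(-105,1,40),(-105,95,40),(105,-95,12),(-105,-95,12)],
 [(20,178),(113,153),(165,358),(70,384),(212,133),(262,330)],[(164,8),(220,40),(75,135),(20,100),(281,88),(140,197)],[.4,.35,.2])
r=tray([(105,34,12),(105,-34,12),(-105,-34,12),(-105,34,12)],[(728,159),(792,184),(719,378),(655,352)],[(607,447),(640,522),(368,590),(348,503)],[.4,-.3,-.2])
def pt(v,x,y): c,s=np.cos(v[2]),np.sin(v[2]); return np.round([v[0]+c*x-s*y,v[1]+s*x+c*y],4)
print("pn",pt(d,-.051,-.061),"pf",pt(d,.051,-.061),"hw",pt(d,0,.048)); print("rn",pt(r,-.051,0),"rf",pt(r,.051,0))
T=[]
for n,a,b in [("ring1",(416,58),(449,122)),("ring2",(509,76),(497,184)),("cross",(600,93),(551,250)),("cuprim",(501,250),(335,272)),("ridgeL",(360,130),(355,110)),("ridgeR",(637,182),(497,310))]:
    X,e=tri(px("top",a),px("side",b)); T.append(X); print(n,np.round(X,4),round(e,2))
T=np.array(T); print(np.linalg.norm(T[1]-T[0]),np.linalg.norm(T[2]-T[1]))
u=T[0]-T[2]; psi=np.arctan2(-u[0],u[1]); print("yaw",psi, "ridge yaw",np.arctan2(-(T[4]-T[5])[0],(T[4]-T[5])[1]))
E
```

```text
[0.4828 0.3083 0.3035] rms px 0.7748600603263717 1.7253012918898492
[ 0.4893 -0.2783 -0.3606] rms px 0.5849589085891712 0.9733595050851704
pn [0.4523 0.2348] pf [0.5497 0.2653] hw [0.4684 0.3541]
rn [ 0.4415 -0.2603] rf [ 0.537  -0.2963]
ring1 [0.6822 0.0392 0.0758] 0.26
ring2 [ 0.6668 -0.0533  0.0757] 0.33
cross [ 0.652  -0.143   0.0792] 0.5
cuprim [ 0.4959 -0.0496  0.0646] 0.38
ridgeL [0.6069 0.0904 0.0915] 0.63
ridgeR [ 0.5637 -0.1774  0.0987] 0.9
0.09370677501765354 0.09099843842823405
yaw -0.16389606056685907 ridge yaw -0.15978061896918952
```

```bash
cat >> h.py <<'E'
def pose(psi,beta,G,along=.019):
    "psi: yaw of forward dir, beta deg: tool tilted forwards (+), G grasp point"
    b=np.radians(beta); d=np.array([np.cos(psi),np.sin(psi),0]); w=np.array([-np.sin(psi),np.cos(psi),0])
    tz=-np.cos(b)*np.array([0,0,1])+np.sin(b)*d
    R=np.c_[np.cross(w,tz),w,tz]
    return np.array(G)+along*tz, Rn.from_matrix(R).as_quat()
PS=-.163
def tag(k): return np.array([.667,-.0524,.0769])+k*.092*np.array([-np.sin(PS),np.cos(PS),0])
def unit_pt(k,zu): # k=+1 ring1,0 ring2,-1 cross
    n=np.r_[.643*np.cos(PS),.643*np.sin(PS),.766]; return tag(k)-(.04-zu)*n
E
python3 - <<'E'
from h import *
obj=np.array([(105,95,40),(105,1,40),(-105,1,40),(-105,95,40),(105,-95,12),(-105,-95,12)])/1e3
t=np.array([px("top",p) for p in [(20,178),(113,153),(165,358),(70,384),(212,133),(262,330)]]);s=np.array([px("side",p) for p in [(164,8),(220,40),(75,135),(20,100),(281,88),(140,197)]])
def W(v): c,s=np.cos(v[2]),np.sin(v[2]); return np.c_[v[0]+c*obj[:,0]-s*obj[:,1],v[1]+s*obj[:,0]+c*obj[:,1],obj[:,2]]
for m in "top","side","both":
    f=lambda v:np.r_[(proj("top",W(v))-t).ravel()*(m!="side"),(proj("side",W(v))-s).ravel()*(m!="top")]
    r=least_squares(f,[.48,.3,.3]);print(m,np.round(r.x,4));print(np.round(r.fun.reshape(-1,2),1).tolist())
print(plan(*pose(PS,-20,unit_pt(1,.026)+[.04,0,.11])), pose(PS,-20,unit_pt(1,.026)))
E
```

```text
top [0.4824 0.3099 0.3037]
[[0.8, 0.4], [0.1, 0.3], [-0.6, -0.4], [0.1, -0.2], [-0.5, -0.2], [0.0, 0.1], [-0.0, -0.0], [-0.0, -0.0], [-0.0, -0.0], [-0.0, -0.0], [-0.0, -0.0], [-0.0, -0.0]]
side [0.4825 0.3039 0.3027]
[[0.0, 0.0], [0.0, 0.0], [0.0, -0.0], [0.0, -0.0], [0.0, -0.0], [0.0, 0.0], [-0.0, 0.4], [-0.2, -0.9], [-0.6, 0.2], [-0.6, -0.1], [1.1, 0.6], [0.3, -0.4]]
both [0.4828 0.3083 0.3035]
[[1.4, 0.2], [0.7, 0.2], [0.1, -0.5], [0.8, -0.3], [0.2, -0.3], [0.7, -0.0], [-0.6, -0.3], [-0.8, -1.7], [-1.1, -0.7], [-1.0, -1.0], [0.4, -0.3], [-0.3, -1.5]]
(array([-653.7, -353.2,   72.8]), array([ 1.7, 19.9, -9.8])) (array([0.66663476, 0.04089592, 0.04832184]), array([ 0.08017301,  0.98153889,  0.01413666, -0.17307179]))
```

Request:
carry_out(deltas=[-0.65,-36,-19.5,2,0,0,0,-0.65,-36,-19.5,2,0,0,0,-0.65,-36,-19.5,2,0,0,0,-0.65,-36,-19.5,2,0,0,0,-0.65,-36,-19.5,2,0,0,0,-0.65,-36,-19.5,2,0,0,0,-0.65,-36,-19.5,2,0,0,0,-0.65,-36,-19.5,2,0,0,0,-0.65,-36,-19.5,2,0,0,0])

```text
t: 0.85
eef_pos: [0.4549, 0.3158, 0.2131]
tcp_rot: [0.167, 0.986, -0.0, -0.0]
ft_force: [0.9, 0.7, 0.7]
width: 0.823
grasp_force: 0.0
```

Request:
carry_out(deltas=[-0.65,-36,-19.5,2,0,0,0,-0.65,-36,-19.5,2,0,0,0,-0.65,-36,-19.5,2,0,0,0,-0.65,-36,-19.5,2,0,0,0,-0.65,-36,-19.5,2,0,0,0,-0.65,-36,-19.5,2,0,0,0,-0.65,-36,-19.5,2,0,0,0,-0.65,-36,-19.5,2,0,0,0,-0.65,-36,-19.5,2,0,0,0])

```text
t: 1.6
eef_pos: [0.7029, 0.0437, 0.1947]
tcp_rot: [0.167, 0.986, -0.0, -0.0]
ft_force: [0.2, 0.8, 0.3]
width: 0.828
grasp_force: 0.0
```

Request:
carry_out(deltas=[-0.65,0,0,0,0.6,5,-2.5,-0.65,0,0,0,0.6,5,-2.5,-0.65,0,0,0,0.6,5,-2.5,-0.65,0,0,0,0.6,5,-2.5,-0.65,0,0,0,0,0,0])

```text
t: 2.02
eef_pos: [0.7016, 0.0444, 0.1888]
tcp_rot: [0.078, 0.98, 0.008, -0.181]
ft_force: [0.7, -0.3, -3.2]
width: 0.829
grasp_force: 0.0
```

```bash
python3 - <<'E'
from h import *
s=state();print(s["t"],np.round(s["joints"],2),s["width"],np.round(s["eef_pos"],4))
p,q=pose(PS,-20,unit_pt(1,.026));d=np.r_[np.cos(PS),np.sin(PS),0]
tz=Rn.from_quat(q).apply([0,0,1]);print(plan(p-.06*tz,q),plan(p,q))
E
```

```text
2.0167 [-0.21  0.85  0.28  0.84 -0.26  1.83  1.4 ] 0.8290113212755224 [0.7016 0.0444 0.1888]
(array([-17.5,  -7.9,  83.4]), array([-0.8, -0.9,  0.1])) (array([-18.4,  -7.1, 143.4]), array([-0.8, -0.9,  0.1]))
```

Request:
carry_out(deltas=[-0.65,-6,-2.5,28,-0.3,-0.3,0,-0.65,-6,-2.5,28,-0.3,-0.3,0,-0.65,-6,-2.5,27,-0.2,-0.3,0,-0.65,0,0,0,0,0,0,-0.65,0,0,0,0,0,0])

```text
t: 2.43
eef_pos: [0.6888, 0.0392, 0.1109]
tcp_rot: [0.08, 0.983, 0.015, -0.167]
ft_force: [-0.8, -0.1, 0.2]
width: 0.826
grasp_force: 0.0
```

```bash
python3 - <<'E'
from h import *
cv2.imwrite("pics/side1.png",cv2.resize(imaging.capture("side")[120:270,290:450,::-1],None,fx=4,fy=4,interpolation=cv2.INTER_CUBIC))
p,q=pose(PS,-20,unit_pt(1,.026));print(plan(p,q),state()["ft_force"])
E
```

```text
(array([ 0.9, -2.5, 68.5]), array([0.1, 0.9, 0.1])) [ 0.39097041 -0.1259897   1.49062695]
```

View pics/side1.png

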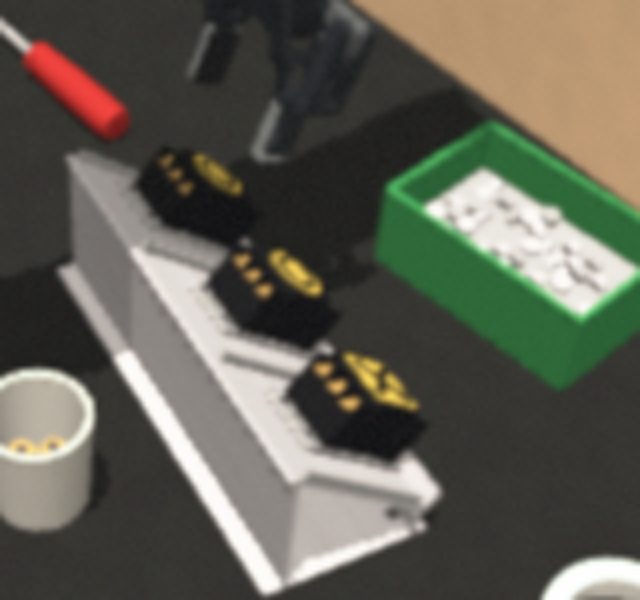

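The open fingers, with tips at about (205,75) and (268,155) in the crop, sit either side of the first ring unit at (200,190). I'll descend and grip.

Request:
carry_out(deltas=[-0.65,0,-1,17,0,0.3,0,-0.65,0,-1,17,0,0.3,0,-0.65,0,-0.5,17,0,0.3,0,-0.65,0,0,12,0,0,0,-0.65,0,0,5,0,0,0,-0.65,0,0,0,0,0,0])

```text
t: 2.98
eef_pos: [0.6669, 0.0409, 0.0475]
tcp_rot: [0.079, 0.981, 0.015, -0.174]
ft_force: [-0.4, -0.3, -0.6]
width: 0.827
grasp_force: 0.0
```

Request:
carry_out(deltas=[0.3,0,0,0,0,0,0,0.3,0,0,0,0,0,0,0.3,0,0,0,0,0,0,0.3,0,0,0,0,0,0,0.3,0,0,0,0,0,0,0.3,0,0,0,0,0,0])

```text
t: 3.48
eef_pos: [0.668, 0.0409, 0.0488]
tcp_rot: [0.079, 0.982, 0.016, -0.173]
ft_force: [1.1, 2.1, 6.1]
width: 0.481
grasp_force: 62.1
```

```bash
python3 - <<'E'
from h import *
s=state();p,q=pose(PS,-20,unit_pt(1,.026));print(plan(p,q),s["ft_force"],s["width"],s["grasp_force"])
E
```

```text
(array([ 1.1, -0.2,  0.9]), array([0.2, 0. , 0.1])) [1.05743742 2.10331753 6.12504938] 0.48066288385531986 62.100373265566304
```

Request:
carry_out(deltas=[0.3,4,0,-11,0,0,0,0.3,9,0,-25,0,0,0,0.3,9,0,-25,0,0,0,0.3,9,0,-25,0,0,0,0.3,9,0,-25,0,0,0,0.3,3,0,-10,0,0,0,0.3,0,0,0,0,0,0])

```text
t: 4.07
eef_pos: [0.6693, 0.0396, 0.1787]
tcp_rot: [0.08, 0.982, 0.016, -0.171]
ft_force: [0.4, 0.3, -4.6]
width: 0.483
grasp_force: 61.8
```

```bash
cat >> h.py <<'E'
D=np.array([.4826,.309]);DY=.3035;RJ=np.array([.4893,-.2783]);RY=-.3606
def nest(c,y,dx,dy): k,s=np.cos(y),np.sin(y); return np.r_[c[0]+k*dx-s*dy,c[1]+s*dx+k*dy]
PF=nest(D,DY,.051,-.061);PN=nest(D,DY,-.051,-.061);HW=nest(D,DY,0,.048);RF=nest(RJ,RY,.051,0)
E
python3 - <<'E'
from h import *
s=state();print(s["grasp_force"],np.round(s["joints"],2))
p,q=pose(DY,20,np.r_[PF,.003+.026+.06]);R=Rn.from_quat(s["tcp_rot"]);print(plan(p,q)[1])
print("after turn",Rn.from_quat(q).inv().apply(p-s["eef_pos"])*1e3, p)
E
```

```text
61.75952782854438 [-0.23  0.75  0.28  1.03 -0.25  1.73  1.42]
[  0.1 -39.  -27.2]
after turn [ 74.48923683 251.83246479  87.29773426] [0.55570108 0.26797201 0.07114584]
```

Request:
carry_out(deltas=[0.3,0,0,0,0,-5.6,-3.9,0.3,0,0,0,0,-5.6,-3.9,0.3,0,0,0,0,-5.6,-3.9,0.3,0,0,0,0,-5.6,-3.9,0.3,0,0,0,0,-5.6,-3.9,0.3,0,0,0,0,-5.6,-3.9,0.3,0,0,0,0,-5.4,-3.8])

```text
t: 4.65
eef_pos: [0.6665, 0.0404, 0.1738]
tcp_rot: [-0.15, 0.974, 0.027, 0.17]
ft_force: [-0.2, -0.0, -4.3]
width: 0.487
grasp_force: 61.7
```

Request:
carry_out(deltas=[0.3,5.5,18,7,0,0,0,0.3,10,34,12,0,0,0,0.3,10,34,12,0,0,0,0.3,10,34,12,0,0,0,0.3,10,34,12,0,0,0,0.3,10,34,12,0,0,0,0.3,10,34,12,0,0,0,0.3,9,30,8,0,0,0,0.3,0,0,0,0,0,0,0.3,0,0,0,0,0,0])

```text
t: 5.48
eef_pos: [0.5505, 0.27, 0.0665]
tcp_rot: [-0.151, 0.974, 0.027, 0.166]
ft_force: [0.9, -0.3, -4.2]
width: 0.488
grasp_force: 62.0
```

```bash
python3 - <<'E'
from h import *
s=state();print(s["t"],s["grasp_force"],np.round(s["joints"],2),s["ft_force"])
p,q=pose(DY,20,np.r_[PF,.003+.026]);print(plan(p,q))
E
```

```text
5.4833 61.995904903742485 [-0.67  0.25  0.1   1.99  0.11  0.58  1.22] [ 0.88320845 -0.31562485 -4.22807954]
(array([14.3, -3.7, 53.7]), array([ 0.2, -0.6,  0.2]))
```

Request:
carry_out(deltas=[0.3,-4.7,-3.7,1.5,0.2,-0.6,0.2,0.3,3.4,0,9.4,0,0,0,0.3,3.4,0,9.4,0,0,0,0.3,3.4,0,9.4,0,0,0,0.3,3.4,0,9.4,0,0,0,0.3,0,0,0,0,0,0,0.3,0,0,0,0,0,0])

```text
t: 6.07
eef_pos: [0.5592, 0.2662, 0.0284]
tcp_rot: [-0.146, 0.974, 0.027, 0.173]
ft_force: [-0.3, 0.0, -4.4]
width: 0.482
grasp_force: 62.0
```

```bash
python3 - <<'E'
from h import *
for n,o in (("side",(150,100)),("top",(140,170))):
    im=imaging.capture(n)[o[1]:o[1]+120,o[0]:o[0]+130,::-1]; cv2.imwrite(f"pics/_{n}.png",cv2.resize(im,None,fx=3,fy=3,interpolation=cv2.INTER_CUBIC))
a=cv2.hconcat([cv2.imread("pics/_side.png"),cv2.imread("pics/_top.png")]);cv2.imwrite("pics/p2.png",a)
p,q=pose(DY,20,np.r_[PF,.003+.026]);print(plan(p,q),state()["ft_force"])
E
```

```text
(array([10.1,  2.3, 16.3]), array([ 0. ,  0.3, -0.3])) [-0.12361086 -0.10536971 -3.98420131]
```

View pics/p2.png

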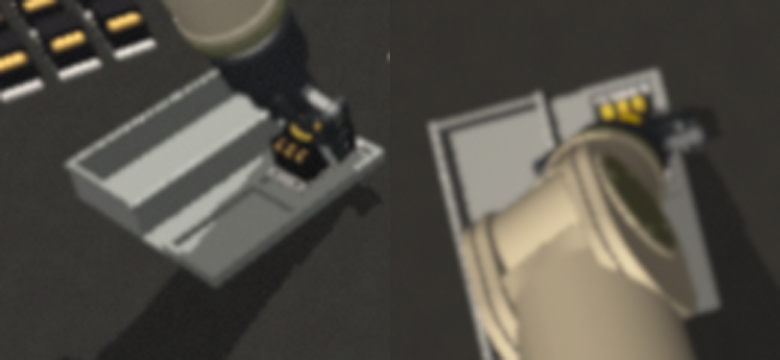

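The unit is held over the far nest, and both views agree. I'll correct sideways by about 4 mm and lower it.

Request:
carry_out(deltas=[0.3,4.2,2.3,0,0,0,0,0.3,2,0,5.5,0,0,0,0.3,1.7,0,4.7,0,0,0,0.3,0.7,0,2,0,0,0,0.3,0,0,0,0,0,0,0.3,0,0,0,0,0,0])

```text
t: 6.67
eef_pos: [0.5554, 0.2678, 0.015]
tcp_rot: [-0.146, 0.973, 0.027, 0.174]
ft_force: [-0.7, -0.4, -4.1]
width: 0.482
grasp_force: 62.2
```

```bash
python3 - <<'E'
from h import *
p,q=pose(DY,20,np.r_[PF,.003+.026]);print(plan(p,q),state()["ft_force"])
E
```

```text
(array([1. , 0.1, 3.8]), array([-0. ,  0.3, -0.3])) [-0.71990644 -0.37267367 -4.09782847]
```

Request:
carry_out(deltas=[0.3,0.4,0,1.2,0,0,0,0.3,0.4,0,1.2,0,0,0,0.3,0.4,0,1,0,0,0,0.3,0.2,0,0.6,0,0,0,0.3,0,0,0,0,0,0])

```text
t: 7.08
eef_pos: [0.5562, 0.2682, 0.0119]
tcp_rot: [-0.146, 0.973, 0.027, 0.175]
ft_force: [-4.3, -1.5, 6.1]
width: 0.481
grasp_force: 68.0
```

Contact felt. I'll open partly and retreat along the tool axis.

Request:
carry_out(deltas=[-0.1,0,0,0,0,0,0,-0.3,0,0,0,0,0,0,-0.5,0,0,0,0,0,0,-0.5,0,0,0,0,0,0,-0.5,0,0,-10,0,0,0,-0.5,0,0,-25,0,0,0,-0.5,0,0,-35,0,0,0,-0.5,0,0,-35,0,0,0,-0.5,0,0,-30,0,0,0,-0.5,0,0,-20,0,0,0])

```text
t: 7.92
eef_pos: [0.5039, 0.2519, 0.1601]
tcp_rot: [-0.146, 0.973, 0.028, 0.176]
ft_force: [0.4, 1.2, -0.3]
width: 0.756
grasp_force: 0.0
```

```bash
python3 - <<'E'
from h import *
s=state();p,q=pose(PS,-20,unit_pt(0,.026));tz=Rn.from_quat(q).apply([0,0,1]);p0=p-.06*tz
print(s["t"],s["eef_pos"],"shift now frame",plan(p0,q), "after turn",Rn.from_quat(q).inv().apply(p0-s["eef_pos"])*1e3)
E
```

```text
7.9167 [0.50390464 0.25187973 0.1601223 ] shift now frame (array([ -47.3, -341.2,   75.7]), array([ 0.3, 39.7, 27. ])) after turn [-221.30083416 -273.77948812  -21.57134782]
```

Request:
carry_out(deltas=[-0.65,0,0,0,0,5.7,3.9,-0.65,0,0,0,0,5.7,3.9,-0.65,0,0,0,0,5.7,3.9,-0.65,0,0,0,0,5.7,3.9,-0.65,0,0,0,0,5.7,3.9,-0.65,0,0,0,0,5.7,3.9,-0.65,0,0,0,0,5.5,3.7])

```text
t: 8.5
eef_pos: [0.5042, 0.2524, 0.1577]
tcp_rot: [0.082, 0.981, 0.016, -0.176]
ft_force: [0.1, 1.4, -0.0]
width: 0.823
grasp_force: 0.0
```

Request:
carry_out(deltas=[-0.65,-12,-14,-20,0,0,0,-0.65,-24,-29,-20,0,0,0,-0.65,-25,-31,-10,0,0,0,-0.65,-25,-31,-5,0,0,0,-0.65,-25,-31,0,0,0,0,-0.65,-25,-31,0,0,0,0,-0.65,-25,-31,0,0,0,0,-0.65,-25,-31,0,0,0,0,-0.65,-23,-30,0,0,0,0,-0.65,-12,-15,10,0,0,0])

```text
t: 9.33
eef_pos: [0.6796, -0.0599, 0.122]
tcp_rot: [0.083, 0.981, 0.015, -0.174]
ft_force: [1.0, -0.5, -0.1]
width: 0.824
grasp_force: 0.0
```

```bash
python3 - <<'E'
from h import *
s=state();p,q=pose(PS,-20,unit_pt(0,.026))
print(s["t"],s["eef_pos"],plan(p,q),np.round(s["joints"],2))
E
```

```text
9.3333 [ 0.6795875  -0.05993882  0.12201516] (array([ 2.1,  5.2, 79.2]), array([ 0.1, -0.1, -0.3])) [-0.12  0.83  0.32  1.03 -0.24  1.67  1.56]
```

Request:
carry_out(deltas=[-0.65,1,2.5,15,0,0,0,-0.65,1,2.5,15,0,0,0,-0.65,0,0,0,0,0,0,-0.65,0,0,0,0,0,0])

```text
t: 9.67
eef_pos: [0.6669, -0.0466, 0.0942]
tcp_rot: [0.08, 0.981, 0.016, -0.175]
ft_force: [0.8, 0.3, 0.2]
width: 0.822
grasp_force: 0.0
```

```bash
python3 - <<'E'
from h import *
s=state();p,q=pose(PS,-20,unit_pt(0,.026))
print(s["t"],s["eef_pos"],plan(p,q))
E
```

```text
9.6667 [ 0.66690903 -0.04663993  0.09419608] (array([-2.3, -5.8, 48. ]), array([ 0.2, -0.3, -0. ]))
```

Request:
carry_out(deltas=[-0.65,-1.2,-3,8,0,0,0,-0.65,-1.1,-2.8,12,0,0,0,-0.65,0,0,14,0,0,0,-0.65,0,0,10,0,0,0,-0.65,0,0,4,0,0,0,-0.65,0,0,0,0,0,0])

```text
t: 10.17
eef_pos: [0.6514, -0.0503, 0.047]
tcp_rot: [0.081, 0.981, 0.016, -0.175]
ft_force: [-0.1, -0.3, 0.6]
width: 0.822
grasp_force: 0.0
```

Request:
carry_out(deltas=[0.3,0,0,0,0,0,0,0.3,0,0,0,0,0,0,0.3,0,0,0,0,0,0,0.3,0,0,0,0,0,0,0.3,0,0,0,0,0,0,0.3,0,0,0,0,0,0])

```text
t: 10.67
eef_pos: [0.6529, -0.0507, 0.049]
tcp_rot: [0.081, 0.981, 0.016, -0.174]
ft_force: [1.6, -2.1, 5.4]
width: 0.483
grasp_force: 61.8
```

```bash
python3 - <<'E'
from h import *
s=state();p,q=pose(PS,-20,unit_pt(0,.026))
print(s["t"],s["eef_pos"],plan(p,q),s["ft_force"])
E
```

```text
10.6667 [ 0.65289108 -0.05071547  0.04901772] (array([1. , 0.6, 1.1]), array([ 0.2, -0.1, -0. ])) [ 1.60327187 -2.07460449  5.38394541]
```

Request:
carry_out(deltas=[0.3,4,0,-11,0,0,0,0.3,9,0,-25,0,0,0,0.3,9,0,-25,0,0,0,0.3,9,0,-25,0,0,0,0.3,9,0,-25,0,0,0,0.3,3,0,-10,0,0,0])

```text
t: 11.17
eef_pos: [0.6545, -0.0511, 0.1807]
tcp_rot: [0.081, 0.982, 0.016, -0.172]
ft_force: [0.7, -0.8, -2.8]
width: 0.484
grasp_force: 61.6
```

Request:
carry_out(deltas=[0.3,0,0,0,0,-5.6,-3.9,0.3,0,0,0,0,-5.6,-3.9,0.3,0,0,0,0,-5.6,-3.9,0.3,0,0,0,0,-5.6,-3.9,0.3,0,0,0,0,-5.6,-3.9,0.3,0,0,0,0,-5.6,-3.9,0.3,0,0,0,0,-5.4,-3.8,0.3,0,0,0,0,0,0])

```text
t: 11.83
eef_pos: [0.6493, -0.0526, 0.1738]
tcp_rot: [-0.148, 0.974, 0.028, 0.168]
ft_force: [-0.8, -0.5, -5.1]
width: 0.486
grasp_force: 61.4
```

```bash
python3 - <<'E'
from h import *
s=state();p,q=pose(DY,20,np.r_[PN,.003+.026+.06]);print(s["t"],s["grasp_force"],s["eef_pos"],plan(p,q),p)
E
```

```text
11.8333 61.39505624771118 [ 0.64930921 -0.05258985  0.1737745 ] (array([125.7, 333.2,  66. ]), array([ 0.2, -0.4, -0.2])) [0.45836286 0.23748808 0.07114584]
```

Request:
carry_out(deltas=[0.3,7,18,0,0,0,0,0.3,13,35,5,0,0,0,0.3,13,35,8,0,0,0,0.3,13,35,8,0,0,0,0.3,13,35,8,0,0,0,0.3,13,35,8,0,0,0,0.3,13,35,8,0,0,0,0.3,13,35,8,0,0,0,0.3,13,35,8,0,0,0,0.3,13,30,5,0,-0.4,0])

```text
t: 12.67
eef_pos: [0.4646, 0.2368, 0.0733]
tcp_rot: [-0.147, 0.974, 0.028, 0.171]
ft_force: [-0.3, 0.6, -4.1]
width: 0.483
grasp_force: 61.8
```

Request:
carry_out(deltas=[0.3,2,5,0,0,0,0,0.3,0,0,0,0,0,0,0.3,0,0,0,0,0,0,0.3,0,0,0,0,0,0])

```text
t: 13.0
eef_pos: [0.4636, 0.238, 0.0737]
tcp_rot: [-0.146, 0.974, 0.028, 0.172]
ft_force: [-0.4, 0.0, -4.5]
width: 0.484
grasp_force: 62.1
```

```bash
python3 - <<'E'
from h import *
s=state();p,q=pose(DY,20,np.r_[PN,.003+.026]);print(s["t"],s["grasp_force"],s["eef_pos"],plan(p,q),np.round(s["joints"],2))
E
```

```text
13.0 62.111549377441406 [0.46362036 0.23804797 0.07371622] (array([26.3,  0.7, 57. ]), array([ 0.1,  0. , -0.4])) [-0.59  0.06 -0.05  2.2   0.21  0.56  1.07]
```

Request:
carry_out(deltas=[0.3,4.9,0.7,-1.8,0,0,-0.4,0.3,3.4,0,9.4,0,0,0,0.3,3.4,0,9.4,0,0,0,0.3,3.4,0,9.4,0,0,0,0.3,3.4,0,9.4,0,0,0,0.3,2.7,0,7.5,0,0,0,0.3,0,0,0,0,0,0,0.3,0,0,0,0,0,0])

```text
t: 13.67
eef_pos: [0.4572, 0.238, 0.0247]
tcp_rot: [-0.151, 0.973, 0.027, 0.171]
ft_force: [0.6, 0.3, -3.5]
width: 0.478
grasp_force: 62.0
```

```bash
python3 - <<'E'
from h import *
s=state();p,q=pose(DY,20,np.r_[PN,.003+.026]);print(s["t"],s["ft_force"],s["eef_pos"],plan(p,q),np.round(s["joints"],2))
E
```

```text
13.6667 [ 0.63522821  0.33208615 -3.51673217] [0.45716951 0.23801172 0.02471824] (array([ 3.7, -0.9, 13.1]), array([ 0.2, -0. ,  0.2])) [-0.6   0.14 -0.05  2.25  0.28  0.44  1.  ]
```

Request:
carry_out(deltas=[0.3,1.5,-0.8,4.5,0.2,0,0.2,0.3,1.2,0,4.5,0,0,0,0.3,0.6,0,2,0,0,0,0.3,0.4,0,1,0,0,0,0.3,0.4,0,1,0,0,0,0.3,0.2,0,0.6,0,0,0,0.3,0,0,0,0,0,0])

```text
t: 14.25
eef_pos: [0.4587, 0.2385, 0.0116]
tcp_rot: [-0.149, 0.973, 0.027, 0.173]
ft_force: [1.0, 2.8, -5.0]
width: 0.484
grasp_force: 64.4
```

```bash
python3 - <<'E'
from h import *
s=state();p,q=pose(DY,20,np.r_[PN,.003+.026]);print(s["t"],s["ft_force"],s["eef_pos"],plan(p,q),np.round(s["joints"],2))
E
```

```text
14.25 [ 0.98249544  2.75623624 -5.00714221] [0.4586562  0.23847668 0.01164717] (array([ 0.7, -0.9,  0.3]), array([ 0.1,  0.1, -0. ])) [-0.61  0.17 -0.04  2.25  0.31  0.41  0.97]
```

Request:
carry_out(deltas=[0.3,0.3,-0.5,0.8,0,0,0,0.3,0.2,0,0.6,0,0,0,0.3,0.1,0,0.4,0,0,0,0.3,0,0,0,0,0,0])

```text
t: 14.58
eef_pos: [0.459, 0.2385, 0.0104]
tcp_rot: [-0.149, 0.973, 0.027, 0.173]
ft_force: [-5.1, 3.6, 8.5]
width: 0.482
grasp_force: 69.7
```

Contact. Release and retreat.

Request:
carry_out(deltas=[-0.1,0,0,0,0,0,0,-0.3,0,0,0,0,0,0,-0.5,0,0,0,0,0,0,-0.5,0,0,0,0,0,0,-0.5,0,0,-10,0,0,0,-0.5,-2,0,-25,0,0,0,-0.5,-10,0,-30,0,0,0,-0.5,-10,0,-30,0,0,0,-0.5,-10,0,-30,0,0,0,-0.5,-10,0,-30,0,0,0])

```text
t: 15.42
eef_pos: [0.4451, 0.233, 0.1712]
tcp_rot: [-0.149, 0.973, 0.027, 0.172]
ft_force: [0.9, 0.8, 0.9]
width: 0.746
grasp_force: 0.0
```

Request:
carry_out(deltas=[-0.65,0,0,0,0,5.7,3.9,-0.65,0,0,0,0,5.7,3.9,-0.65,0,0,0,0,5.7,3.9,-0.65,0,0,0,0,5.7,3.9,-0.65,0,0,0,0,5.7,3.9,-0.65,0,0,0,0,5.7,3.9,-0.65,0,0,0,0,5.5,3.7,-0.65,0,0,0,0,0,0])

```text
t: 16.08
eef_pos: [0.4467, 0.2317, 0.1672]
tcp_rot: [0.082, 0.98, 0.013, -0.18]
ft_force: [-0.2, -0.7, -0.5]
width: 0.825
grasp_force: 0.0
```

```bash
python3 - <<'E'
from h import *
s=state();p,q=pose(PS,-20,unit_pt(-1,.026));tz=Rn.from_quat(q).apply([0,0,1])
print(s["t"],s["eef_pos"],plan(p-.07*tz,q),plan(p,q),np.round(s["joints"],2))
im=imaging.capture("side")[110:200,160:290,::-1]; cv2.imwrite("pics/p3.png",cv2.resize(im,None,fx=5,fy=5,interpolation=cv2.INTER_CUBIC))
E
```

```text
16.0833 [0.44674112 0.23169471 0.16720677] (array([-274.8, -335.3,  -45.7]), array([-0.2, -0.8, -0.3])) (array([-275.8, -335. ,   24.3]), array([-0.2, -0.8, -0.3])) [-0.49  0.35  0.07  1.63 -0.22  1.48  1.04]
```

View pics/p3.png

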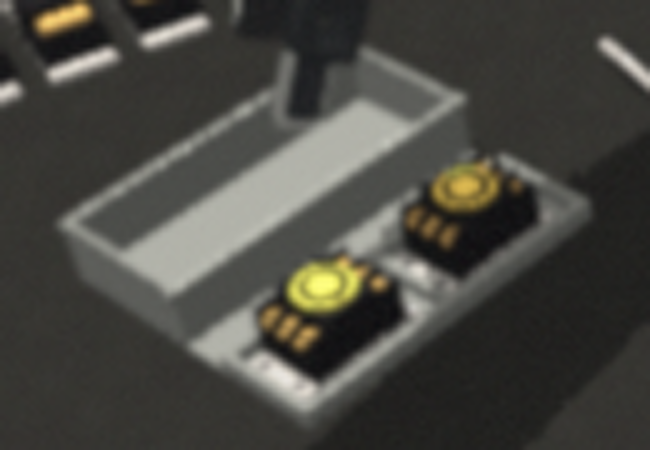

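Both ring units lie flat in the dispatch nests, with tags at (323,285) and (465,187). Next is the cross unit.

Request:
carry_out(deltas=[-0.65,-12,-14,-20,0,0,0,-0.65,-23,-29,-20,0,0,0,-0.65,-25,-30,-15,0,0,0,-0.65,-25,-31,-5,0,0,0,-0.65,-25,-31,0,0,0,0,-0.65,-25,-31,0,0,0,0,-0.65,-25,-31,0,0,0,0,-0.65,-25,-31,0,0,0,0,-0.65,-25,-31,0,0,0,0,-0.65,-25,-31,0,0,0,0])

```text
t: 16.97
eef_pos: [0.6377, -0.0921, 0.1445]
tcp_rot: [0.078, 0.981, 0.014, -0.175]
ft_force: [0.7, 0.5, -0.6]
width: 0.825
grasp_force: 0.0
```

Request:
carry_out(deltas=[-0.65,-25,-29,0,0,0,0,-0.65,-15,-16,14,0,0,0,-0.65,0,0,0,0,0,0,-0.65,0,0,0,0,0,0])

```text
t: 17.3
eef_pos: [0.6614, -0.1415, 0.1161]
tcp_rot: [0.079, 0.981, 0.014, -0.176]
ft_force: [0.6, 0.7, 1.1]
width: 0.827
grasp_force: 0.0
```

```bash
python3 - <<'E'
from h import *
s=state();p,q=pose(PS,-20,unit_pt(-1,.026))
print(s["t"],s["eef_pos"],plan(p,q),np.round(s["joints"],2))
E
```

```text
17.3 [ 0.66141311 -0.1415498   0.11613543] (array([-0.7, -3. , 72.1]), array([-0.1, -0.4,  0.1])) [ 0.01  0.81  0.25  1.05 -0.16  1.65  1.64]
```

Request:
carry_out(deltas=[-0.65,-0.3,-1.5,10,0,-0.4,0,-0.65,-0.4,-1.5,18,0,0,0,-0.65,0,0,20,0,0,0,-0.65,0,0,15,0,0,0,-0.65,0,0,7,0,0,0,-0.65,0,0,2,0,0,0,-0.65,0,0,0,0,0,0])

```text
t: 17.88
eef_pos: [0.6382, -0.1389, 0.0501]
tcp_rot: [0.078, 0.982, 0.014, -0.172]
ft_force: [-0.2, -0.0, 0.5]
width: 0.826
grasp_force: 0.0
```

Request:
carry_out(deltas=[0.3,0,0,0,0,0,0,0.3,0,0,0,0,0,0,0.3,0,0,0,0,0,0,0.3,0,0,0,0,0,0,0.3,0,0,0,0,0,0,0.3,0,0,0,0,0,0])

```text
t: 18.38
eef_pos: [0.6387, -0.1399, 0.0504]
tcp_rot: [0.079, 0.982, 0.014, -0.172]
ft_force: [0.5, 1.4, 5.8]
width: 0.486
grasp_force: 62.1
```

```bash
python3 - <<'E'
from h import *
s=state();p,q=pose(PS,-20,unit_pt(-1,.026))
print(s["t"],s["eef_pos"],plan(p,q),s["ft_force"],s["grasp_force"])
E
```

```text
18.3833 [ 0.63865862 -0.13991387  0.05035721] (array([ 0.9, -1. ,  2.5]), array([-0.1,  0.1,  0.1])) [0.46695705 1.41546018 5.79647921] 62.12879776954651
```

Request:
carry_out(deltas=[0.3,4,0,-11,0,0,0,0.3,9,0,-25,0,0,0,0.3,9,0,-25,0,0,0,0.3,9,0,-25,0,0,0,0.3,9,0,-25,0,0,0,0.3,3,0,-10,0,0,0,0.3,0,0,0,0,0,0])

```text
t: 18.97
eef_pos: [0.6399, -0.1407, 0.1804]
tcp_rot: [0.079, 0.982, 0.013, -0.171]
ft_force: [0.2, -0.2, -4.4]
width: 0.49
grasp_force: 61.7
```

```bash
python3 - <<'E'
from h import *
s=state();p,q=pose(RY,20,np.r_[RF,.003+.028+.06]);print(s["grasp_force"],s["eef_pos"],p,plan(p,q)[1],"after turn",Rn.from_quat(q).inv().apply(p-s["eef_pos"])*1e3)
E
```

```text
61.689276695251465 [ 0.63991145 -0.14072411  0.18041015] [ 0.54310039 -0.29858748  0.07314584] [ -0.  -39.6  11.7] after turn [  69.46758698 -181.86883641   88.86415613]
```

Request:
carry_out(deltas=[0.3,0,0,0,0,-6.6,2,0.3,0,0,0,0,-6.6,2,0.3,0,0,0,0,-6.6,2,0.3,0,0,0,0,-6.6,2,0.3,0,0,0,0,-6.6,2,0.3,0,0,0,0,-6.6,1.7,0.3,0,0,0,0,0,0])

```text
t: 19.55
eef_pos: [0.632, -0.1386, 0.171]
tcp_rot: [0.177, 0.97, -0.032, 0.166]
ft_force: [-1.3, 0.3, -6.9]
width: 0.482
grasp_force: 61.5
```

Request:
carry_out(deltas=[0.3,6,-16,0,0,0,0,0.3,12,-32,8,0,0,0,0.3,12,-32,16,0,0,0,0.3,12,-32,16,0,0,0,0.3,12,-32,16,0,0,0,0.3,10,-25,16,0,0,0,0.3,5,-13,8,0,0,0,0.3,0,0,0,0,0,0,0.3,0,0,0,0,0,0])

```text
t: 20.3
eef_pos: [0.5371, -0.2976, 0.0771]
tcp_rot: [0.177, 0.969, -0.032, 0.166]
ft_force: [0.6, -0.3, -3.7]
width: 0.48
grasp_force: 61.8
```

```bash
python3 - <<'E'
from h import *
s=state();p,q=pose(RY,20,np.r_[RF,.003+.028+.05]);print(s["t"],s["grasp_force"],s["eef_pos"],plan(p,q),np.round(s["joints"],2))
E
```

```text
20.3 61.75982594490051 [ 0.53713163 -0.29764393  0.07714683] (array([-0.9,  1.3, 15.2]), array([-0.2, -0.5, -0. ])) [ 0.12  0.24  0.36  1.99 -0.21  0.59  1.82]
```

Request:
carry_out(deltas=[0.3,-0.5,1.3,8,-0.2,-0.5,0,0.3,-0.4,0,7.2,0,0,0,0.3,3.4,0,9.4,0,0,0,0.3,3.4,0,9.4,0,0,0,0.3,3.4,0,9.4,0,0,0,0.3,2.1,0,5.6,0,0,0,0.3,0,0,0,0,0,0,0.3,0,0,0,0,0,0])

```text
t: 20.97
eef_pos: [0.5448, -0.2982, 0.0288]
tcp_rot: [0.176, 0.969, -0.031, 0.173]
ft_force: [0.1, -0.1, -4.3]
width: 0.488
grasp_force: 62.0
```

```bash
python3 - <<'E'
from h import *
s=state();p,q=pose(RY,20,np.r_[RF,.003+.028]);print(s["t"],s["ft_force"],s["eef_pos"],plan(p,q))
E
```

```text
20.9667 [ 0.06135202 -0.10294239 -4.30809188] [ 0.54484669 -0.29824578  0.02883684] (array([ 6.8, -0.9, 14.2]), array([0. , 0.2, 0. ]))
```

Request:
carry_out(deltas=[0.3,2.5,-0.9,5,0,0,0,0.3,2,0,4,0,0,0,0.3,0.9,0,2,0,0,0,0.3,0.4,0,1,0,0,0,0.3,0.4,0,1,0,0,0,0.3,0.2,0,0.6,0,0,0,0.3,0,0,0,0,0,0])

```text
t: 21.55
eef_pos: [0.5437, -0.2987, 0.0144]
tcp_rot: [0.176, 0.969, -0.031, 0.173]
ft_force: [0.1, 0.4, -4.4]
width: 0.481
grasp_force: 62.0
```

```bash
python3 - <<'E'
from h import *
s=state();p,q=pose(RY,20,np.r_[RF,.003+.028]);print(s["t"],s["ft_force"],s["eef_pos"],plan(p,q))
E
```

```text
21.55 [ 0.05456152  0.41372263 -4.43972222] [ 0.54368496 -0.29869696  0.01438661] (array([ 1. , -0.1,  1. ]), array([0. , 0.3, 0. ]))
```

Request:
carry_out(deltas=[0.3,0.5,0,1,0,0,0,0.3,0.3,0,0.8,0,0,0,0.3,0.2,0,0.6,0,0,0,0.3,0,0,0,0,0,0])

```text
t: 21.88
eef_pos: [0.544, -0.2989, 0.0124]
tcp_rot: [0.176, 0.968, -0.031, 0.174]
ft_force: [-1.8, 1.0, 3.5]
width: 0.485
grasp_force: 66.1
```

Contact. Release and retreat, then set up for the cup with the tool turned sideways so it points towards -y.

Request:
carry_out(deltas=[-0.1,0,0,0,0,0,0,-0.3,0,0,0,0,0,0,-0.5,0,0,0,0,0,0,-0.5,0,0,0,0,0,0,-0.5,0,0,-10,0,0,0,-0.7,-2,0,-25,0,0,0,-0.7,-10,0,-35,0,0,0,-0.7,-10,0,-35,0,0,0,-0.7,-10,0,-35,0,0,0,-0.7,-10,0,-35,0,0,0])

```text
t: 22.72
eef_pos: [0.5227, -0.2914, 0.1929]
tcp_rot: [0.177, 0.968, -0.031, 0.173]
ft_force: [2.2, -0.5, 0.3]
width: 0.85
grasp_force: 0.0
```

```bash
python3 - <<'E'
from h import *
s=state();print(s["t"],s["eef_pos"])
P=np.array([.5,.12,.22])
p0,q0=pose(np.radians(-90),0,P,0)
print("turn to vertical, psi-90:",plan(P,q0))
E
```

```text
22.7167 [ 0.52267858 -0.29138456  0.19288455]
turn to vertical, psi-90: (array([146.7, 376.9, -83. ]), array([12.3, 17.7, 68.6]))
```

Request:
carry_out(deltas=[-0.7,13,34,-14,0,0,0,-0.7,14,37,-12,0,0,0,-0.7,14,37,-10,0,0,0,-0.7,14,37,-8,0,0,0,-0.7,14,37,-8,0,0,0,-0.7,14,37,-8,0,0,0,-0.7,14,37,-8,0,0,0,-0.7,14,37,-8,0,0,0,-0.7,14,37,-8,0,0,0,-0.7,14,37,-8,0,0,0])

```text
t: 23.55
eef_pos: [0.5003, 0.1107, 0.23]
tcp_rot: [0.177, 0.968, -0.031, 0.174]
ft_force: [1.8, -0.1, -0.2]
width: 0.849
grasp_force: 0.0
```

Request:
carry_out(deltas=[-0.7,0,0,0,1.2,1.8,6.8,-0.7,0,0,0,1.2,1.8,6.8,-0.7,0,0,0,1.2,1.8,6.8,-0.7,0,0,0,1.2,1.8,6.8,-0.7,0,0,0,1.2,1.8,6.8,-0.7,0,0,0,1.2,1.8,6.8,-0.7,0,0,0,1.2,1.8,6.8,-0.7,0,0,0,1.2,1.8,6.8,-0.7,0,0,0,1.2,1.7,6.8,-0.7,0,0,0,1.2,1.5,6.8])

```text
t: 24.38
eef_pos: [0.5008, 0.1089, 0.2295]
tcp_rot: [0.705, 0.709, -0.0, 0.001]
ft_force: [0.1, 0.3, -0.5]
width: 0.85
grasp_force: 0.0
```

```bash
python3 - <<'E'
from h import *
s=state();print(s["t"],s["eef_pos"],np.round(s["joints"],2))
for b in (0,60): print(plan(*pose(np.radians(-90),b,np.array([.5,.12,.22]),0)))
im=imaging.capture("side")[250:370,290:450,::-1]; im2=imaging.capture("side")[195:265,270:330,::-1]
cv2.imwrite("pics/p4.png",np.hstack([cv2.resize(im,(480,360),interpolation=cv2.INTER_CUBIC),cv2.resize(im2,(309,360),interpolation=cv2.INTER_CUBIC)]))
E
```

```text
24.3833 [0.50083505 0.10885745 0.22952111] [-0.22  0.09 -0.08  1.75  0.01  1.3  -0.31]
(array([11.2, -0.8,  9.5]), array([0. , 0.1, 0.3]))
(array([11.2, -0.8,  9.5]), array([  0.2, -59.9,   0.3]))
```

View pics/p4.png

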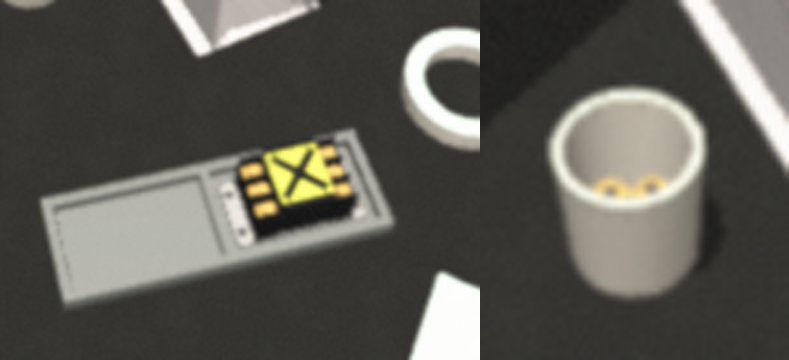

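The cross unit is flat in the far reject nest (tag at (298,172)). The cup is upright, with its rim centre matching the first measurement. Now I'll tilt the tool.

Request:
carry_out(deltas=[-0.8,0,0,0,0,-6,0,-0.8,0,0,0,0,-6,0,-0.8,0,0,0,0,-6,0,-0.8,0,0,0,0,-6,0,-0.8,0,0,0,0,-6,0,-0.8,0,0,0,0,-6,0,-0.8,0,0,0,0,-6,0,-0.8,0,0,0,0,-6,0,-0.8,0,0,0,0,-6,0,-0.8,0,0,0,0,-6,0])

```text
t: 25.32
eef_pos: [0.5012, 0.1105, 0.23]
tcp_rot: [0.606, 0.616, -0.352, 0.359]
ft_force: [1.1, -0.1, -0.6]
width: 0.903
grasp_force: 0.0
```

```bash
python3 - <<'E'
from h import *
s=state();print(s["t"],s["eef_pos"],np.round(s["joints"],2),s["width"])
for b in (60,65): 
  p,q=pose(np.radians(-90),b,np.array([.496,-.050,.045])); tz=Rn.from_quat(q).apply([0,0,1]); print(plan(p,q),plan(p-.1*tz,q), p)
E
```

```text
25.3167 [0.50118062 0.11052594 0.22997735] [-0.65  0.52 -0.14  1.59  0.77  1.86 -0.89] 0.9034440661183687
(array([ 81.6,  -8.3, 249.9]), array([0.9, 0.4, 0.4])) (array([ 81. ,  -6.8, 149.9]), array([0.9, 0.4, 0.4])) [ 0.496      -0.06645448  0.0355    ]
(array([ 79.9,  -8.3, 249.8]), array([ 0.9, -4.6,  0.4])) (array([ 88. ,  -6.8, 150.2]), array([ 0.9, -4.6,  0.4])) [ 0.496      -0.06721985  0.03697025]
```

Request:
carry_out(deltas=[-0.8,10,-1,18,0.9,0.4,0.4,-0.8,16,-2,30,0,0,0,-0.8,16,-1,30,0,0,0,-0.8,16,-1,30,0,0,0,-0.8,14,-1,26,0,0,0,-0.8,9,-1,16,0,0,0,-0.8,0,0,0,0,0,0,-0.8,0,0,0,0,0,0])

```text
t: 25.98
eef_pos: [0.4935, 0.0208, 0.0839]
tcp_rot: [0.614, 0.613, -0.354, 0.351]
ft_force: [0.2, 0.3, 0.4]
width: 0.9
grasp_force: 0.0
```

```bash
python3 - <<'E'
from h import *
s=state();print(s["t"],s["eef_pos"],np.round(s["joints"],2),s["width"])
print(plan(*pose(np.radians(-90),60,np.array([.496,-.050,.045]),.025)))
E
```

```text
25.9833 [0.49354139 0.02076955 0.08388264] [-0.56  0.62 -0.11  1.79  0.8   1.58 -1.04] 0.9003481495168887
(array([ -2.2,   2.9, 105.7]), array([-0.2, -0.2,  0. ]))
```

Request:
carry_out(deltas=[-0.8,-1,1.5,15,0,0,0,-0.8,-1.2,1.4,25,0,0,0,-0.8,0,0,25,0,0,0,-0.8,0,0,22,0,0,0,-0.8,0,0,13,0,0,0,-0.8,0,0,6,0,0,0,-0.8,0,0,0,0,0,0,-0.6,0,0,0,0,0,0])

```text
t: 26.65
eef_pos: [0.4965, -0.0709, 0.0323]
tcp_rot: [0.615, 0.612, -0.352, 0.351]
ft_force: [0.1, 0.4, -0.4]
width: 0.805
grasp_force: 0.0
```

Request:
carry_out(deltas=[-0.5,0,0,0,0,0,0,-0.4,0,0,0,0,0,0,-0.3,0,0,0,0,0,0,-0.2,0,0,0,0,0,0,0,0,0,0,0,0,0,0,0,0,0,0,0,0,0,0,0,0,0,0,0])

```text
t: 27.23
eef_pos: [0.4966, -0.0706, 0.0325]
tcp_rot: [0.615, 0.612, -0.352, 0.351]
ft_force: [-1.2, 3.9, 6.9]
width: 0.696
grasp_force: 62.9
```

```bash
python3 - <<'E'
from h import *
s=state();print(s["t"],s["ft_force"],s["eef_pos"],np.round(s["joints"],2),s["width"])
print(plan(*pose(np.radians(-90),60,np.array([.496,-.050,.045]),.025)))
im=imaging.capture("side")[170:270,250:383,::-1];cv2.imwrite("pics/p5.png",cv2.resize(im,None,fx=4,fy=4,interpolation=cv2.INTER_CUBIC))
E
```

```text
27.2333 [-1.16420907  3.89389073  6.9284894 ] [ 0.49663913 -0.070601    0.03254838] [-0.47  0.66 -0.05  1.9   0.89  1.4  -1.07] 0.6958987530996428
(array([-0.5, -0.6,  0.9]), array([-0.2, -0.3, -0.1]))
```

View pics/p5.png

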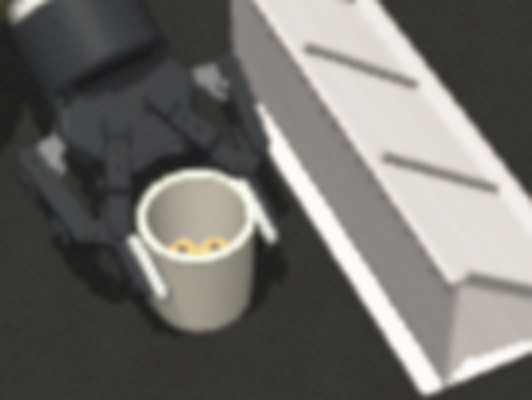

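The cup is gripped between both pads, upright, with the spacers inside. I'll lift it and carry it over.

Request:
carry_out(deltas=[0.2,-9,0,-5,0,0,0,0.2,-22,0,-12.5,0,0,0,0.2,-26,0,-15,0,0,0,0.2,-26,0,-15,0,0,0,0.2,-26,0,-15,0,0,0,0.2,-17,0,-10,0,0,0,0.2,0,0,0,0,0,0])

```text
t: 27.87
eef_pos: [0.4973, -0.0722, 0.1814]
tcp_rot: [0.616, 0.611, -0.351, 0.352]
ft_force: [1.1, 0.6, -1.8]
width: 0.696
grasp_force: 64.9
```

```bash
python3 - <<'E'
from h import *
s=state();print(s["t"],s["eef_pos"],s["width"],s["ft_force"])
ex=np.r_[np.cos(DY),np.sin(DY),0]; G=np.r_[HW,.16]-.03*ex
p,q=pose(DY-np.pi/2,60,G,.025);print(G,p,plan(p,q))
E
```

```text
27.8667 [ 0.49734419 -0.07216514  0.1814191 ] 0.6957736601590956 [ 1.05363379  0.61129146 -1.8212339 ]
[0.43962573 0.34584036 0.16      ] [0.44609628 0.32517924 0.1475    ] (array([ 230.2,  -53.5, -325.3]), array([-15.1,  -0.4,  -9.2]))
```

Request:
carry_out(deltas=[0.2,10,-2.5,-15,0,0,0,0.2,20,-4.5,-28,0,0,0,0.2,20,-5,-29,0,0,0,0.2,20,-5,-29,0,0,0,0.2,20,-5,-29,0,0,0,0.2,20,-5,-29,0,0,0,0.2,20,-5,-29,0,0,0,0.2,20,-5,-29,0,0,0,0.2,20,-5,-29,0,0,0,0.2,20,-5,-29,0,0,0])

```text
t: 28.7
eef_pos: [0.4495, 0.2626, 0.1507]
tcp_rot: [0.614, 0.612, -0.354, 0.35]
ft_force: [0.5, 0.5, -1.3]
width: 0.699
grasp_force: 64.9
```

Request:
carry_out(deltas=[0.2,20,-5,-28,0,0,0,0.2,20,-2.5,-22,0,0,0,0.2,0,0,0,-5,-0.1,-3,0.2,0,0,0,-5,-0.1,-3,0.2,0,0,0,-5,-0.1,-3.2,0.2,0,0,0,0,0,0,0.2,0,0,0,0,0,0])

```text
t: 29.28
eef_pos: [0.4422, 0.3244, 0.142]
tcp_rot: [0.511, 0.699, -0.3, 0.4]
ft_force: [-0.0, 0.1, -0.8]
width: 0.697
grasp_force: 65.0
```

```bash
python3 - <<'E'
from h import *
s=state();print(s["t"],s["eef_pos"],s["width"],s["grasp_force"],np.round(s["joints"],2))
ex=np.r_[np.cos(DY),np.sin(DY),0]; G=np.r_[HW,.13]-.03*ex
for b in (60,75):
  p,q=pose(DY-np.pi/2,b,G,.025);print(p,plan(p,q))
E
```

```text
29.2833 [0.44216747 0.32442894 0.14201373] 0.6974889314829659 64.97698791870789 [-0.95  0.75 -0.23  1.43  0.76  1.88 -1.01]
[0.44609628 0.32517924 0.1175    ] (array([21. ,  4.2, 12.6]), array([-0.4, -0. ,  0.4]))
[0.4468427  0.32279587 0.12352952] (array([14.5,  4.2, 11.8]), array([ -0.3, -15. ,   0.5]))
```

Request:
carry_out(deltas=[0.2,5,1.4,4,0,-5,0,0.2,5,1.4,4,0,-5,0,0.2,4.5,1.4,4,0,-5,0,0.2,0,0,0,0,0,0,0.2,0,0,0,0,0,0])

```text
t: 29.7
eef_pos: [0.4488, 0.3202, 0.1228]
tcp_rot: [0.469, 0.64, -0.364, 0.487]
ft_force: [1.0, 0.6, -2.3]
width: 0.696
grasp_force: 65.0
```

```bash
python3 - <<'E'
from h import *
s=state();print(s["t"],s["eef_pos"],s["width"],s["grasp_force"],np.round(s["joints"],2))
ex=np.r_[np.cos(DY),np.sin(DY),0]; G=np.r_[HW,.115]-.03*ex
p,q=pose(DY-np.pi/2,75,G,.025);print(p,plan(p,q))
E
```

```text
29.7 [0.44882196 0.32024706 0.12276293] 0.6961915536814678 65.0214687933476 [-1.03  0.92 -0.14  1.36  0.85  2.01 -1.03]
[0.4468427  0.32279587 0.10852952] (array([14.5, -1. ,  0.8]), array([-0.4, -0. ,  0.5]))
```

Request:
carry_out(deltas=[0.2,6,-1,1,0,0,0,0.2,4,0,1,0,0,-3,0.2,0,0,0,0,0,-7,0.2,0,0,0,0,0,-7,0.2,0,0,0,0,0,-7,0.2,0,0,0,0,0,-7,0.2,0,0,0,0,0,-7,0.2,0,0,0,0,0,-7,0.2,0,0,0,0,0,-7,0.2,0,0,0,0,0,-7])

```text
t: 30.53
eef_pos: [0.4484, 0.321, 0.1157]
tcp_rot: [0.092, 0.79, -0.555, 0.244]
ft_force: [0.2, -0.2, -2.2]
width: 0.693
grasp_force: 65.0
```

Request:
carry_out(deltas=[0.2,0,0,0,0,0,-7,0.2,0,0,0,0,0,-7,0.2,0,0,0,0,0,-6,0.2,0,0,0,0,0,-5,0.2,0,0,0,0,0,-5,0.2,0,0,0,0,0,-5,0.2,0,0,0,0,0,-5,0.2,0,0,0,0,0,-5,0.2,0,0,0,0,0,-5,0.2,0,0,0,0,0,-4])

```text
t: 31.37
eef_pos: [0.4484, 0.3211, 0.1157]
tcp_rot: [-0.276, 0.746, -0.606, -0.034]
ft_force: [-0.2, -0.5, -2.2]
width: 0.695
grasp_force: 65.1
```

```bash
python3 - <<'E'
from h import *
s=state();print(s["t"],s["eef_pos"],s["width"],s["grasp_force"],np.round(s["joints"],2))
R=Rn.from_quat(s["tcp_rot"]); c=np.array([-np.sin(np.pi/3),0,-np.cos(np.pi/3)]); u=R.apply(c); print("cup axis",u,"tilt",np.degrees(np.arccos(u[2])))
G=s["eef_pos"]-.025*R.apply([0,0,1]);print("G",G,"rim centre",G+.023*u)
E
```

```text
31.3667 [0.44836456 0.32107455 0.11572469] 0.6952177894340744 65.06223717617104 [-0.96  0.94 -0.26  1.36  0.9   2.04  0.91]
cup axis [ 0.59048635  0.78140554 -0.20181984] tilt 101.64339877665275
G [0.44128694 0.34412491 0.12232683] rim centre [0.45486813 0.36209724 0.11768497]
```

```bash
python3 - <<'E'
from h import *
s=state();R=Rn.from_quat(s["tcp_rot"]);ey=np.r_[-np.sin(DY),np.cos(DY),0]
print(R.inv().apply(-.012*ey+[0,0,-.028])*1e3)
c=np.array([-np.sin(np.pi/3),0,-np.cos(np.pi/3)])
for a in (10,20,30,40,50,60):
    u=(R*Rn.from_rotvec([0,0,-a],degrees=True)).apply(c);print(a,np.degrees(np.arccos(u[2])),u@np.r_[np.cos(DY),np.sin(DY),0],u@ey)
E
```

```text
[-9.58913683 21.82328327 18.96820398]
10 109.25072446994042 0.7250594928088757 0.6046362037403923
20 116.33095214718028 0.631138869757296 0.6363350639299437
30 122.67812533586128 0.5181232875280618 0.6633518877401974
40 128.01482649927775 0.389446667398564 0.6848657826508515
50 131.9966322264724 0.24901878335792582 0.7002230598516023
60 134.26408760738198 0.10110646560278458 0.7089570962458616
```

Request:
carry_out(deltas=[0.2,-3.2,7.3,6.4,0,0,0,0.2,-3.2,7.3,6.3,0,0,0,0.2,-3.2,7.2,6.3,0,0,0,0.2,0,0,0,0,0,-2,0.2,0,0,0,0,0,-3,0.2,0,0,0,0,0,-3,0.2,0,0,0,0,0,-3,0.2,0,0,0,0,0,-3,0.2,0,0,0,0,0,-3,0.2,0,0,0,0,0,-3])

```text
t: 32.2
eef_pos: [0.4515, 0.3086, 0.0855]
tcp_rot: [-0.401, 0.685, -0.592, -0.139]
ft_force: [-0.1, 0.5, -1.2]
width: 0.696
grasp_force: 65.1
```

Request:
carry_out(deltas=[0.2,0,0,0,0,0,-3,0.2,0,0,0,0,0,-3,0.2,0,0,0,0,0,-3,0.2,0,0,0,0,0,-3,0.2,0,0,0,0,0,-3,0.2,0,0,0,0,0,-3,0.2,0,0,0,0,0,-3,0.2,0,0,0,0,0,-3,0.2,0,0,0,0,0,-3,0.2,0,0,0,0,0,-3])

```text
t: 33.03
eef_pos: [0.4515, 0.3086, 0.0856]
tcp_rot: [0.564, -0.558, 0.536, 0.288]
ft_force: [-0.1, -0.8, -0.2]
width: 0.695
grasp_force: 65.1
```

```bash
python3 - <<'E'
from h import *
s=state();print(s["t"],s["eef_pos"],s["ft_force"],np.round(s["joints"],2))
a=imaging.capture("side")[110:210,165:298,::-1];b=imaging.capture("top")[180:300,145:255,::-1]
cv2.imwrite("pics/p6.png",np.hstack([cv2.resize(a,(532,400),interpolation=cv2.INTER_CUBIC),cv2.resize(b,(268,293),interpolation=cv2.INTER_CUBIC) if 0 else cv2.copyMakeBorder(cv2.resize(b,(268,293),interpolation=cv2.INTER_CUBIC),0,107,0,0,cv2.BORDER_CONSTANT)]))
E
```

```text
33.0333 [0.4515382  0.30864171 0.08556677] [-0.14937577 -0.82484951 -0.18216474] [-0.91  0.98 -0.31  1.37  0.94  2.03  1.73]
```

View pics/p6.png

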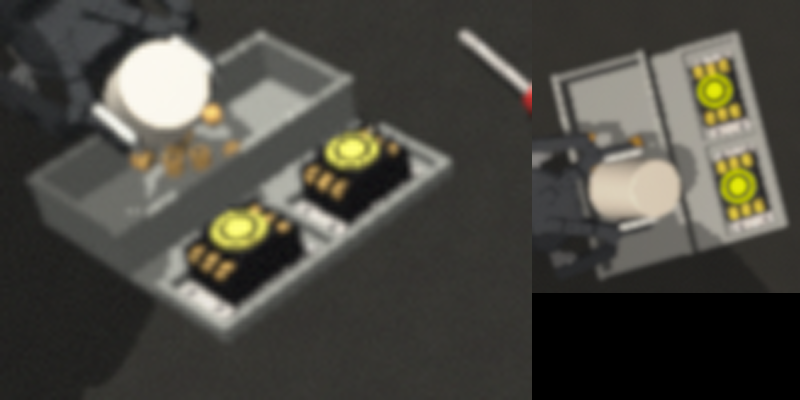

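The spacers are in the compartment in the side view, from (140,160) to (232,150), and the cup is inverted above them. I'll roll a little further to be sure it's empty, then go back.

Request:
carry_out(deltas=[0.2,0,0,0,0,0,-5,0.2,0,0,0,0,0,-5,0.2,0,0,0,0,0,-5,0.2,0,0,0,0,0,5,0.2,0,0,0,0,0,-5,0.2,0,0,0,0,0,0,0.2,0,0,0,0,0,0])

```text
t: 33.72
eef_pos: [0.4514, 0.3091, 0.086]
tcp_rot: [0.632, -0.481, 0.495, 0.354]
ft_force: [0.1, -0.4, -1.2]
width: 0.693
grasp_force: 65.1
```

```bash
python3 - <<'E'
from h import *
s=state();R=Rn.from_quat(s["tcp_rot"]);print(s["t"],s["ft_force"],np.round(s["joints"],2))
print("up60",R.inv().apply([0,0,.07])*1e3)
E
```

```text
33.7167 [ 0.11636688 -0.35303594 -1.1796693 ] [-0.91  0.98 -0.31  1.37  0.94  2.03  1.99]
up60 [ 67.57011593  -1.97341275 -18.17649787]
```

Request:
carry_out(deltas=[0.2,22,0,-6,0,0,0,0.2,24,-1,-6,0,0,0,0.2,22,-1,-6,0,0,0,0.2,0,0,0,0,0,7,0.2,0,0,0,0,0,7,0.2,0,0,0,0,0,7,0.2,0,0,0,0,0,7,0.2,0,0,0,0,0,7,0.2,0,0,0,0,0,7,0.2,0,0,0,0,0,7])

```text
t: 34.55
eef_pos: [0.4516, 0.309, 0.1565]
tcp_rot: [-0.373, 0.7, -0.597, -0.115]
ft_force: [-0.4, 0.8, -1.5]
width: 0.697
grasp_force: 65.1
```

Request:
carry_out(deltas=[0.2,0,0,0,0,0,7,0.2,0,0,0,0,0,7,0.2,0,0,0,0,0,7,0.2,0,0,0,0,0,7,0.2,0,0,0,0,0,7,0.2,0,0,0,0,0,7,0.2,0,0,0,0,0,7,0.2,0,0,0,0,0,7,0.2,0,0,0,0,0,7,0.2,0,0,0,0,0,7])

```text
t: 35.38
eef_pos: [0.4516, 0.309, 0.1564]
tcp_rot: [0.096, 0.788, -0.555, 0.248]
ft_force: [-0.2, -0.8, -0.8]
width: 0.697
grasp_force: 65.1
```

Request:
carry_out(deltas=[0.2,0,0,0,0,0,7,0.2,0,0,0,0,0,7,0.2,0,0,0,0,0,7,0.2,0,0,0,0,0,7,0.2,0,0,0,0,0,7,0.2,0,0,0,0,0,7,0.2,0,0,0,0,0,7,0.2,0,0,0,0,0,7,0.2,0,0,0,0,0,0])

```text
t: 36.13
eef_pos: [0.4514, 0.3093, 0.1564]
tcp_rot: [0.454, 0.651, -0.374, 0.48]
ft_force: [0.2, 0.4, -1.2]
width: 0.695
grasp_force: 65.1
```

```bash
python3 - <<'E'
from h import *
s=state();print(s["t"],s["eef_pos"],s["ft_force"],s["width"],np.round(s["joints"],2))
p,q=pose(np.radians(-90),60,np.array([.496,-.050,.16]),.025)
a=plan(p,q);print(a,"after turn",Rn.from_quat(q).inv().apply(p-s["eef_pos"])*1e3)
E
```

```text
36.1333 [0.45141965 0.30927352 0.1564078 ] [ 0.18696612  0.39500221 -1.17796715] 0.695408167208652 [-1.33  0.87  0.31  1.42  0.65  1.86 -0.8 ]
(array([-85.6, -74.4, 366.5]), array([15.5, 15.3,  9.6])) after turn [-182.74769455   44.58034966  334.34390026]
```

Request:
carry_out(deltas=[0.2,0,0,0,3.9,3.8,2.4,0.2,0,0,0,3.9,3.8,2.4,0.2,0,0,0,3.9,3.8,2.4,0.2,0,0,0,3.8,3.9,2.4,0.2,-8,2,14,0,0,0,0.2,-16,4,29,0,0,0,0.2,-16,4,29,0,0,0,0.2,-16,4,29,0,0,0,0.2,-16,4,29,0,0,0,0.2,-16,4,29,0,0,0])

```text
t: 36.97
eef_pos: [0.4738, 0.1258, 0.1534]
tcp_rot: [0.61, 0.615, -0.356, 0.352]
ft_force: [-0.2, -0.1, -0.9]
width: 0.696
grasp_force: 65.2
```

Request:
carry_out(deltas=[0.2,-16,4,29,0,0,0,0.2,-16,4,29,0,0,0,0.2,-16,4,29,0,0,0,0.2,-16,4,29,0,0,0,0.2,-16,4,29,0,0,0,0.2,-15,3,28,0,0,0,0.2,0,0,0,0,0,0,0.2,0,0,0,0,0,0])

```text
t: 37.63
eef_pos: [0.4965, -0.0718, 0.1496]
tcp_rot: [0.611, 0.613, -0.357, 0.351]
ft_force: [-0.0, 1.0, -1.5]
width: 0.695
grasp_force: 65.2
```

```bash
python3 - <<'E'
from h import *
s=state();print(s["t"],s["eef_pos"],s["ft_force"],s["width"])
q=[.615,.612,-.352,.351]; q=np.array(q)/np.linalg.norm(q)
print(plan([.4966,-.0706,.0325],q),plan([.4966,-.0706,.0525],q))
# count brass blobs in compartment
im=imaging.capture("side"); hsv=cv2.cvtColor(im,cv2.COLOR_RGB2HSV)
ex=np.r_[np.cos(DY),np.sin(DY),0];ey=np.r_[-np.sin(DY),np.cos(DY),0];H=np.r_[HW,.003]
poly=proj("side",[H+a*ex+b*ey+[0,0,z] for a,b,z in((-.1,-.043,0),(.1,-.043,0),(.1,.043,.0),(-.1,.043,.0))]).astype(np.int32)
m=np.zeros(im.shape[:2],np.uint8);cv2.fillPoly(m,[poly],255)
br=cv2.inRange(hsv,(8,70,70),(32,255,255))
for name,mm in (("in",br&m),):
    n,l,st,c=cv2.connectedComponentsWithStats(mm);print(name,[(st[i,4],c[i].round(0).tolist()) for i in range(1,n)])
cp=im[200:260,260:340]
E
```

```text
37.6333 [ 0.49654131 -0.0717581   0.14961433] [-0.00309422  1.04429345 -1.52089248] 0.6954896763871123
(array([102.1,   1.1,  57.4]), array([-0.1,  0.5,  0.6])) (array([84.8,  0.9, 47.4]), array([-0.1,  0.5,  0.6]))
in [(np.int32(17), [218.0, 139.0]), (np.int32(94), [210.0, 148.0]), (np.int32(14), [222.0, 146.0]), (np.int32(21), [200.0, 150.0])]
```

Blob areas suggest all 8 spacers (three singles plus a cluster of about five). Lowering the cup.

Request:
carry_out(deltas=[0.2,12,0.5,7,0,0.5,0.6,0.2,20,0.5,11,0,0,0,0.2,20,0,11,0,0,0,0.2,18,0,10,0,0,0,0.2,14,0,8,0,0,0,0.2,6,0,3.5,0,0,0,0.2,0,0,0,0,0,0,0.2,0,0,0,0,0,0])

```text
t: 38.35
eef_pos: [0.4987, -0.0672, 0.0465]
tcp_rot: [0.614, 0.613, -0.351, 0.352]
ft_force: [0.7, 0.3, -0.3]
width: 0.695
grasp_force: 65.2
```

```bash
python3 - <<'E'
from h import *
s=state();print(s["t"],s["eef_pos"],s["ft_force"],s["width"])
q=[.615,.612,-.352,.351]; q=np.array(q)/np.linalg.norm(q)
print(plan([.4966,-.0706,.0325],q))
E
```

```text
38.35 [ 0.49872544 -0.06721649  0.04651536] [ 0.70731285  0.29984961 -0.3441147 ] 0.6950045370046013
(array([10.4, -2.1, 10. ]), array([ 0.1, -0. ,  0. ]))
```

Request:
carry_out(deltas=[0.2,4,0,2.5,0,0,0,0.2,3.5,0,2,0,0,0,0.2,1.8,0,1,0,0,0,0.2,0.9,0,0.5,0,0,0,0.2,0.9,0,0.5,0,0,0,0.2,0.5,0,0.3,0,0,0,0.2,0,0,0,0,0,0,0.2,0,0,0,0,0,0])

```text
t: 39.02
eef_pos: [0.4984, -0.0679, 0.0328]
tcp_rot: [0.615, 0.612, -0.351, 0.351]
ft_force: [0.6, 0.4, -0.6]
width: 0.701
grasp_force: 65.2
```

Request:
carry_out(deltas=[0.2,0.6,0,0.3,0,0,0,0.2,0.5,0,0.3,0,0,0,0.2,0,0,0,0,0,0,0.2,0,0,0,0,0,0])

```text
t: 39.35
eef_pos: [0.4985, -0.068, 0.0325]
tcp_rot: [0.615, 0.612, -0.352, 0.352]
ft_force: [-2.8, 3.3, 10.0]
width: 0.699
grasp_force: 65.5
```

On the bench. Release and back out along the tool axis.

Request:
carry_out(deltas=[-0.42,0,0,0,0,0,0,-0.5,0,0,0,0,0,0,-0.6,0,0,0,0,0,0,-0.75,0,0,0,0,0,0,-0.85,0,0,0,0,0,0,-0.85,0,0,0,0,0,0,-0.85,0,0,-6,0,0,0,-0.85,0,0,-15,0,0,0,-0.85,0,0,-25,0,0,0,-0.85,0,0,-30,0,0,0])

```text
t: 40.18
eef_pos: [0.4977, -0.0027, 0.0705]
tcp_rot: [0.615, 0.612, -0.353, 0.351]
ft_force: [1.4, 0.7, -0.9]
width: 0.923
grasp_force: 0.0
```

Request:
carry_out(deltas=[-0.85,0,0,-35,0,0,0,-0.85,0,0,-35,0,0,0,-0.85,-20,0,-30,0,0,0,-0.85,-20,0,-20,0,0,0,-0.85,0,0,0,0,0,0,-0.85,0,0,0,0,0,0,-0.85,0,0,0,0,0,0])

```text
t: 40.77
eef_pos: [0.4983, 0.0807, 0.1648]
tcp_rot: [0.615, 0.612, -0.352, 0.351]
ft_force: [-0.1, -1.1, -0.8]
width: 0.93
grasp_force: 0.0
```

```bash
python3 - <<'E'
from h import *
s=state();print(s["t"],s["eef_pos"],s["ft_force"])
im=imaging.capture("side");hsv=cv2.cvtColor(im,cv2.COLOR_RGB2HSV)
# cup: light blob vs predicted rim/foot for upright cup at (.498,-.047)
c=np.array([.498,-.048,0]);t=np.linspace(0,2*np.pi,24)
pred=np.vstack([proj("side",[c+[r*np.cos(a),r*np.sin(a),z] for a in t]) for r,z in((.027,0),(.031,.068))])
print("pred bbox",pred.min(0),pred.max(0))
m=cv2.inRange(hsv[195:265,265:335],(0,0,105),(179,90,255));n,l,st,ce=cv2.connectedComponentsWithStats(m);print([(st[i].tolist()) for i in range(1,n) if st[i,4]>100], "offset 265,195")
br=cv2.inRange(hsv[100:260,150:400],(8,70,70),(32,255,255));n,l,st,ce=cv2.connectedComponentsWithStats(br);print([(int(st[i,4]),(ce[i]+[150,100]).round().tolist()) for i in range(1,n) if st[i,4]>5])
E
```

```text
40.7667 [0.4982728  0.08074754 0.16475172] [-0.10565663 -1.12757592 -0.75414262]
pred bbox [284.41533702 211.05108711] [313.66200623 251.38468706]
[[44, 0, 26, 41, 562], [19, 16, 30, 41, 985]] offset 265,195
[(33, [162.0, 101.0]), (958, [382.0, 112.0]), (57, [191.0, 107.0]), (59, [172.0, 113.0]), (47, [154.0, 120.0]), (18, [217.0, 138.0]), (121, [210.0, 147.0]), (111, [253.0, 147.0]), (9, [222.0, 147.0]), (34, [200.0, 149.0]), (16, [248.0, 156.0]), (222, [223.0, 169.0])]
```

The cup's outline matches an upright cup on the bench. No brass shows in it or on the open bench. Handing in.

```bash
python3 -c "
from workcell import bot
print(bot.close_job())"
```

```text
the job is handed in; nothing more can be done
None
```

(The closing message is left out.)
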